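# Hold the honesty box's sprung lock open with its key

### The arm

A 6-joint arm with a two-finger parallel gripper is mounted at the origin on the work surface. World frame = base frame: x ahead of the robot, y to its left, z up, the work surface at z = 0. Lengths are in m, angles in rad, forces in N, time in s.
With the tool pointing down it reaches from about 0.325 to 0.85 m from the base axis. Payload 4.4 kg.
Tool frame: the origin (TCP) lies on the centre line of the jaws, within the pads' length; the fingertips stand 11 mm ahead of it and the grasp point (between the pads) lies 8 mm behind it; z points along the fingers, y is the line along which they close (so a half turn about z gives the same grasp; the last joint's range is limited). The gripper opens to 94 mm and grips with 3 to 60 N. Pads are 16 mm wide; open, the fingers measure 119 mm over their backs; the gripper's body (75 mm by 177 mm) begins 78 mm behind the grasp point.
Start: joints at [-1.347, 0.207, 1.542, -0, 1.393, -0.15], TCP at [0.21, -0.535, 0.19] pointing down, gripper open.
Joint ranges: [-2.73, 2.73], [-0.86, 2.22], [0.23, 2.46], [-1.11, 4.25], [0.08, 2.63], [-2.82, 2.82]. Speed limits (rad/s): [2.79, 2.79, 3.14, 3.14, 3.14, 3.14].

### API

Orientations are given as a unit quaternion [x, y, z, w].
In Python, from plant import r, cams, models gives the robot as it stands.
- The arm moves only by the tool step_arm, never from a script. Its argument "series" is text: rows parted by semicolons, each of 7 numbers parted by spaces: the turn, a rotation vector about the tool's x, y, z as a fraction of full scale, then the shift along the tool's x, y, z as a fraction of full scale, then the closure, from -1 (fully open) to 1 (shut), so that 0 is half open. In form: rx ry rz x y z grip; .... A call has 1 to 5 rows; each row is the pose to reach, as a shift and turn from the pose commanded when the call began, along the tool's axes at that moment; what a row does not reach only later rows make up. Full scale, the value 1, is 300 mm for a shift and 30 degrees for a turn. A row lasts 1/12 s, in which the tool goes at most 41.7 mm and 7.16 degrees, less where a joint would pass 70% of its speed; a pose out of reach is approached as far as the arm can. A call with a number of a shift or a turn outside -1 to 1 is refused whole. A call with a gripper value outside its range is refused whole. The fingers move at their own pace and stop on an object; "grip_force" is the grip in N (left out, the last holds). Time passes only in rows, so rows that repeat a pose let the fingers close. It gives the time, the measured TCP pose, the force, the opening and the grip force at its end, in the units of the state.
- r.read_state(): the state, without advancing time (a new reading comes with each control period).
- cams.get_image(name): name is "scene" or "top" or "wrist"; returns the picture (420x560x3 uint8, red, green, blue); there is no depth.
- cams.get_calibration(name): a dict with "fx", "fy", "cx", "cy" (pixels), "rvec" (rotation vector, rad) and "tvec" (3), from world to camera coordinates, as OpenCV has them. Camera axes: x right, y down, z forward; pixel columns grow to the right and rows downward; lengths in m; the calibration is good to about 2 mm. A picture is of the moment at which its call begins: read the wrist's pose just before it. get_calibration takes no time and is no camera call; for the wrist camera it gives the pose at the moment of the call.
- r.sign_off(): hands the job in; it is judged then, once.
Trained networks look in the newest picture that a camera, given by its name, has taken for a name from the list of things; names that differ only in an ending like _2 or _b are one class to them, and where a whole thing is asked for, a point or a joint stands for the part that bears it (a point fixed in the world has none). Each returns a list of dicts, best first, with "conf" (0 to 1); they miss things now and then, are a little off and sometimes report something else, mostly with a low value. They report only what shows in the picture. A call takes as long as a camera call.
- models.outline_of(camera, target): "mask" (420x560 bool, what is visible of it).
- models.landmark_of(camera, target): "centre" ([x, y, z] in m, in world coordinates, good to about 4 mm: a listed point, or the origin of a listed thing).
The state is a dict: "time": time; "joint_positions": joint angles; "dq": joint speeds; "joint_torque": joint torques, N m; "position": TCP position; "orientation": TCP orientation; "wrist_force": force on the tool from outside, world axes, zero at the start; "moment": the same for the moment, N m; "opening": finger opening in m; "grip_force": force on a finger pad.
Only numpy, scipy, OpenCV 4.12 (cv2) and the standard library are available. Lean on these libraries where they do the work, as an engineer would, in place of code of your own. Each camera call takes 0.05 s, during which the arm holds its last target. There are 200 camera calls.

### The job

Take the red key out of the wooden key block, push it fully home in the brass lock on the lid of the grey cash box (its pins are sticky, so it may need wiggling to get past them), and only then turn it a quarter turn clockwise, seen from above, up to its stop. The lock springs back, so finish still gripping the key and holding it turned. Leave the blue key in its block and everything else where it is.

Things in the scene. Friction and masses are not known exactly. Their poses are not given: they have to be found in the camera images.
- key: Red key, upright in a slot of the key block. Origin: centre of the blade's tip, its lowest point; z up the key, x along its width, y through its thickness. Steel blade 12 (x) x 5 (y) mm, 32 mm long, nose rounded, 10 mm wide. In the block its shoulder (z = 32 mm) rests on the block's top, so the tip stands 8 mm above the table. About 40 g. Same either way round (half turn about z).
- key_bow (a point): Centre of the red key's flat plastic bow, 49 mm above the tip, axes as the key's. The bow is 34 mm wide (x), 10 mm thick (y) and 34 mm tall, from 32 to 66 mm above the tip: grip it across its 10 mm. Its underside is the key's shoulder.
- spare_key: Key of the same shape and size but with a blue bow, in the block's other slot. Not for this lock; stays where it is.
- keyblock: Fixed wooden block, 120 (x) x 45 (y) x 40 mm tall, origin at the centre of its underside. Two slots from above at x = -30 and +30 mm, 14 (x) x 7 (y) mm, 36 mm deep; the two keys stand in them, in either order, their widths along the block's x.
- cashbox: Grey steel cash box, fixed, 180 (x) x 150 (y) x 80 mm tall, origin at the centre of its underside. In its flat lid, at x = -30 mm, y = 0, is the lock: a brass disc 36 mm across in a steel ring 45 mm across, top 83 mm above the table. Coin slot at x = +45 mm. A green tick lies on the lid on the lock's +y side, a red one on its -x side.
- keyway (a point): Centre of the keyway's mouth on the lock's axis, level with the brass disc's top; turns with it. z up, x along the slot, y across it. The keyway runs straight down, 13.5 (x) x 6.5 (y) mm, 36 mm deep, its mouth bevelled 3 mm at 45 degrees all round to 19.5 x 12.5 mm. The key is home when its shoulder rests on the disc, the tip 32 mm below this point.
- pins (a point): Point on the lock's axis 17 mm below the keyway's mouth, between two sprung sticky pins that stick out into the keyway: one from +y 13 mm below the mouth, one from -y 22 mm below it. The blade pushes them aside. A straight push past them takes up to 25 N, and less while the key is turned to and fro by some 0.05 rad.
- lock (a joint): Turn of the brass disc, rad: 0 at rest (a stop; keyway's x along the box's x), growing clockwise seen from above, to a stop at 1.571. A spring drives it back: about 0.02 N m at 0, 0.09 N m at the stop, friction 0.02 N m. The key has up to 0.15 rad of play in the keyway, so the gripper must turn that much farther than the disc.
- tin: Bystander, loose, to be left alone: plain silver cylinder, 80 mm across, 105 mm tall; origin at the centre of its underside.
- jar: Bystander, loose, to be left alone: glass jar with white cap, 90 mm across, 120 mm tall; origin at the centre of its underside.
- small_jar: Bystander, loose, to be left alone: glass jar with white cap, 70 mm across, 90 mm tall; origin at the centre of its underside.
- cups: Bystander, loose, to be left alone: upright stack of brown paper cups, 79 mm across, 140 mm tall; origin at the centre of its underside.
- kettle: Bystander, loose, to be left alone: black kettle, 140 mm across, 190 mm tall, with a handle to 113 mm from its axis; origin at the centre of its underside.
- teabox: Bystander, loose, to be left alone: small yellow carton, 70 x 45 x 50 mm; origin at the centre of its underside.

How it is judged:
By the outcome, as a careful person would: the job done as asked, in the order asked, and still so for the second after the job is handed in, while the arm keeps its last pose, push and grip.
It also fails if it takes over 48 s, if anything falls off the work surface, if the arm or the gripper's body presses on something with over 40 N, if the wrist force passes 120 N, or if a joint passes its speed limit or range.

## Working session

There is one attempt and no reset: what is moved stays moved. The work goes in short steps, Python scripts to look and compute and a tool call to move; the robot and the scene stay as the last step left them, time stands still between calls to the robot, and variables do not carry over. Pictures are saved under pics/ and viewed, at most 10 in all, crops included, and the job is handed in when it is done.

Besides the shell and the picture viewer there is one more tool, called after ">>>" as name(argument=value, ...) on one line, values as JSON. step_arm: Moves the arm, as the interface text tells. Shift numbers are shares of 300 mm and turn numbers shares of 30 degrees, none past 1 either way. Its arguments: {"type":"object","properties":{"series":{"type":"string"},"grip_force":{"type":"number"}},"required":["series"]}

```bash
mkdir -p pics; cat > h.py <<'E'
import numpy as np,cv2
from scipy.spatial.transform import Rotation as R
from plant import r,cams,models
def cal(n):
    c=cams.get_calibration(n);K=np.array([[c['fx'],0,c['cx']],[0,c['fy'],c['cy']],[0,0,1.]])
    return K,R.from_rotvec(np.ravel(c['rvec'])).as_matrix(),np.ravel(c['tvec'])
def px2w(n,uv,z,C=None):
    K,Rm,t=C or cal(n);o=-Rm.T@t;d=Rm.T@np.linalg.solve(K,[uv[0],uv[1],1]);return o+d*(z-o[2])/d[2]
def w2px(n,p,C=None):
    K,Rm,t=C or cal(n);q=K@(Rm@np.asarray(p)+t);return q[:2]/q[2]
def save(n,f):
    im=cams.get_image(n);cv2.imwrite('pics/'+f,im[:,:,::-1]);return im
E
python3 - <<'E'
from h import *
np.set_printoptions(precision=4,suppress=True)
a=save('scene','s1.png');b=save('top','t1.png')
cv2.imwrite('pics/st.png',cv2.resize(np.hstack([a,b])[:,:,::-1],(800,300)))
for n in ['scene','top']:
  for t in ['key_bow','spare_key','keyblock','cashbox','keyway','kettle','jar']:
    print(n,t,[(round(d['conf'],2),np.round(d['centre'],3).tolist()) for d in models.landmark_of(n,t)[:2]])
s=r.read_state();print(s['position'],s['orientation'],s['time'])
E
```

```text
scene key_bow [(0.42, [0.494, -0.27, 0.059])]
scene spare_key [(0.16, [0.55, 0.206, 0.083])]
scene keyblock [(0.73, [0.524, -0.282, 0.002])]
scene cashbox [(0.62, [0.575, 0.211, -0.0])]
scene keyway [(0.4, [0.551, 0.207, 0.086])]
scene kettle [(0.97, [0.422, 0.519, -0.003])]
scene jar [(0.82, [0.745, -0.171, -0.003])]
top key_bow []
top spare_key [(0.56, [0.552, -0.286, 0.012])]
top keyblock [(0.83, [0.521, -0.276, -0.002])]
top cashbox [(0.58, [0.578, 0.21, -0.002])]
top keyway [(0.58, [0.552, 0.202, 0.085])]
top kettle [(0.96, [0.424, 0.517, 0.0])]
top jar [(0.63, [0.749, -0.169, 0.0])]
[ 0.21   -0.5353  0.19  ] [0.9826 0.1858 0.     0.    ] 0.8
```

View pics/t1.png

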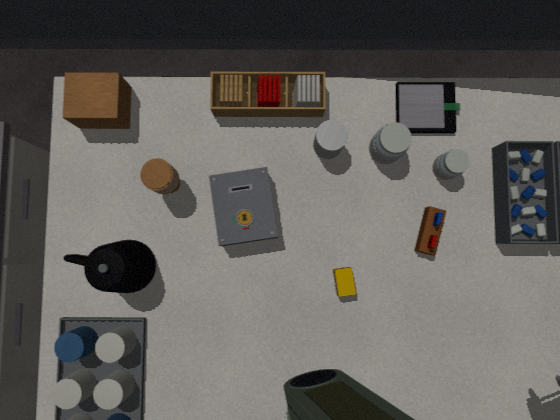

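View pics/s1.png

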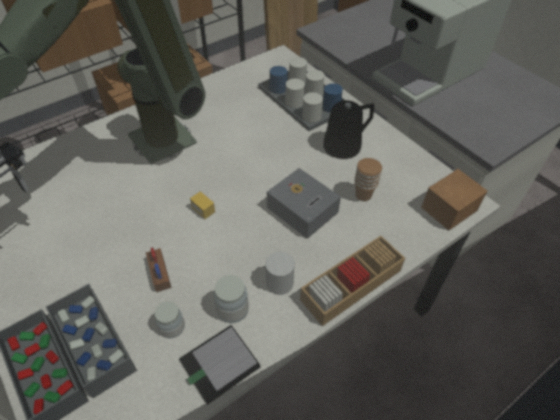

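The top view shows the red key at (434,242), the blue at (438,219), and the lock at (245,217). The block is tilted slightly. Next I measure the angles.

```bash
python3 - <<'E'
from h import *
np.set_printoptions(precision=4,suppress=True)
C=cal('top')
a=cv2.imread('pics/t1.png')[:,:,::-1].astype(int)
def blob(m,z,n):
    v,u=np.nonzero(m);P=np.array([px2w('top',x,z,C) for x in zip(u,v)])[:,:2]
    c,s,an=cv2.minAreaRect(P.astype(np.float32)*1000);print(n,len(u),P.mean(0),'rect',np.round(c,1),np.round(s,1),round(an,1))
sub=np.zeros(a.shape[:2],bool);sub[195:265,405:455]=1
R_,G,B=a[...,0],a[...,1],a[...,2]
blob(sub&(R_>120)&(G<60)&(B<60),.06,'red');blob(sub&(B>R_+40)&(B>90),.06,'blue')
for t,z in [('keyblock',.04),('cashbox',.08)]:
    m=models.outline_of('top',t)[0]['mask'];blob(m,z,t)
K,Rm,t=cal('wrist');s=r.read_state();Rt=R.from_quat(s['orientation']).as_matrix()
print('cam in tool',Rt.T@(-Rm.T@t-s['position']),'\n',Rt.T@Rm.T,K[0]);print(Rt, s['opening'])
E
```

```text
red 17 [ 0.4953 -0.2771] rect [ 495.2 -277.1] [ 4.9 26.1] 74.4
blue 39 [ 0.5526 -0.2922] rect [ 552.5 -292.3] [ 8. 30.] 77.2
keyblock 821 [ 0.5199 -0.2712] rect [ 521.6 -273.1] [ 57.3 124.5] 75.6
cashbox 4191 [0.5786 0.2109] rect [578.5 210.8] [182.4 150.5] 8.9
cam in tool [ 0.0805 -0.0003 -0.1941] 
 [[-0.0006 -0.9606 -0.278 ]
 [ 1.     -0.0003 -0.0012]
 [ 0.0011 -0.278   0.9606]] [364.4408   0.     281.9439]
[[ 0.9309  0.3652  0.    ]
 [ 0.3652 -0.9309 -0.    ]
 [-0.      0.     -1.    ]] 0.09388500539937938
```

```bash
cat >> h.py <<'E'
def yawR(deg): # tool down, tool x at world yaw deg
    c,s=np.cos(np.radians(deg)),np.sin(np.radians(deg));return np.array([[c,s,0],[s,-c,0],[0,0,-1]])
def plan(pos,yaw,n,p0=None,R0=None):
    """n calls from the present pose to pos,yaw; prints turn and shift shares"""
    s=r.read_state();p=np.array(s['position']) if p0 is None else p0;Rt=R.from_quat(s['orientation']).as_matrix() if R0 is None else R0
    y0=np.degrees(np.arctan2(Rt[1,0],Rt[0,0]));dy=(yaw-y0+180)%360-180
    ps=p.copy()
    for i in range(1,n+1):
        q=ps+(np.array(pos)-ps)*i/n;Q=yawR(y0+dy*i/n)
        rv=R.from_matrix(Rt.T@Q).as_rotvec(degrees=True)/30;print(np.round(np.r_[rv,Rt.T@(q-p)/.3],3));p,Rt=q,Q
E
python3 - <<'E'
from h import *
np.set_printoptions(suppress=True)
plan([.496,-.276,.20],165.5,5)
E
```

```text
[ 0.     0.    -0.961  0.241 -0.091 -0.007]
[ 0.     0.    -0.961  0.255  0.036 -0.007]
[ 0.     0.    -0.961  0.206  0.154 -0.007]
[ 0.     0.    -0.961  0.106  0.235 -0.007]
[ 0.     0.    -0.961 -0.02   0.257 -0.007]
```

>>> step_arm(series="0 0 -0.96 0.24 -0.09 -0.007 -1;0 0 -0.96 0.24 -0.09 -0.007 -1;0 0 -0.96 0.24 -0.09 -0.007 -1;0 0 -0.96 0.24 -0.09 -0.007 -1;0 0 -0.96 0.24 -0.09 -0.007 -1")

```text
time: 1.32
position: [0.2677, -0.4834, 0.1922]
orientation: [0.905, 0.426, -0.0, 0.0]
wrist_force: [-0.4, -0.0, 1.0]
opening: 0.0939
grip_force: 0.0
```

>>> step_arm(series="0 0 -0.96 0.255 0.036 -0.007 -1;0 0 -0.96 0.255 0.036 -0.007 -1;0 0 -0.96 0.255 0.036 -0.007 -1;0 0 -0.96 0.255 0.036 -0.007 -1;0 0 -0.96 0.255 0.036 -0.007 -1")

```text
time: 1.73
position: [0.3247, -0.4318, 0.1943]
orientation: [0.772, 0.636, -0.0, 0.0]
wrist_force: [1.0, 0.1, -0.2]
opening: 0.094
grip_force: 0.0
```

>>> step_arm(series="0 0 -0.96 0.206 0.154 -0.007 -1;0 0 -0.96 0.206 0.154 -0.007 -1;0 0 -0.96 0.206 0.154 -0.007 -1;0 0 -0.96 0.206 0.154 -0.007 -1;0 0 -0.96 0.206 0.154 -0.007 -1")

```text
time: 2.15
position: [0.3817, -0.3801, 0.1963]
orientation: [0.59, 0.807, -0.0, 0.0]
wrist_force: [-0.1, -0.1, 0.2]
opening: 0.0943
grip_force: 0.0
```

>>> step_arm(series="0 0 -0.96 0.106 0.235 -0.007 -1;0 0 -0.96 0.106 0.235 -0.007 -1;0 0 -0.96 0.106 0.235 -0.007 -1;0 0 -0.96 0.106 0.235 -0.007 -1;0 0 -0.96 0.106 0.235 -0.007 -1")

```text
time: 2.57
position: [0.4389, -0.3285, 0.1983]
orientation: [0.372, 0.928, -0.0, -0.0]
wrist_force: [0.5, 0.1, 0.6]
opening: 0.0938
grip_force: 0.0
```

>>> step_arm(series="0 0 -0.96 -0.02 0.257 -0.007 -1;0 0 -0.96 -0.02 0.257 -0.007 -1;0 0 -0.96 -0.02 0.257 -0.007 -1;0 0 -0.96 -0.02 0.257 -0.007 -1;0 0 -0.96 -0.02 0.257 -0.007 -1")

```text
time: 2.98
position: [0.4962, -0.2767, 0.2003]
orientation: [0.13, 0.992, 0.0, -0.0]
wrist_force: [-0.1, 0.2, -0.4]
opening: 0.0939
grip_force: 0.0
```

```bash
cat >> h.py <<'E'
def blob(n,m,z,C,label):
    v,u=np.nonzero(m);P=np.array([px2w(n,x,z,C) for x in zip(u,v)])[:,:2]
    c,s,an=cv2.minAreaRect(P.astype(np.float32)*1000);print(label,len(u),'px',u.mean(),v.mean(),P.mean(0),'rect',np.round(c,1),np.round(s,1),round(an,1))
E
python3 - <<'E'
from h import *
np.set_printoptions(precision=4,suppress=True)
C=cal('wrist');a=save('wrist','w1.png').astype(int)
for t in ['key_bow','spare_key','keyblock']:
    print(t,[(round(d['conf'],2),np.round(d['centre'],3).tolist()) for d in models.landmark_of('wrist',t)[:2]])
R_,G,B=a[...,0],a[...,1],a[...,2]
blob('wrist',(R_>100)&(G<.45*R_)&(B<.45*R_),.065,C,'red');blob('wrist',(B>R_+40)&(B>90),.065,C,'blue')
E
```

```text
key_bow [(0.66, [0.493, -0.274, 0.059])]
spare_key [(0.79, [0.552, -0.285, 0.001]), (0.56, [0.75, -0.172, 0.001])]
keyblock [(0.79, [0.524, -0.281, -0.002])]
red 340 px 286.45 193.91470588235293 [ 0.4934 -0.2715] rect [ 493.7 -271.5] [ 8.4 32.4] 75.1
blue 1324 px 130.67824773413898 290.1019637462236 [ 0.5494 -0.4489] rect [ 614.8 -415.2] [250.1 188.8] 83.0
```

View pics/w1.png

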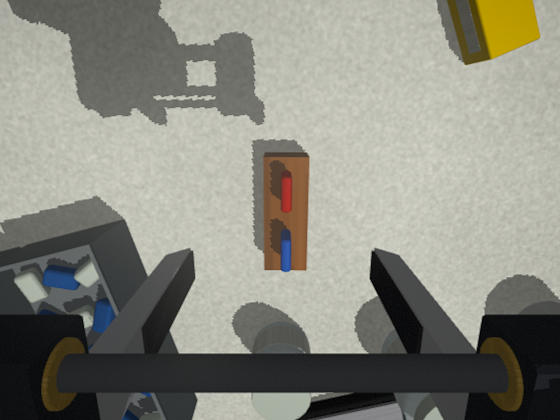

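Red bow is at (286,192) and the blue one at (286,252), so the tool is nearly above the red key. Descend.

```bash
python3 - <<'E'
from h import *
np.set_printoptions(suppress=True)
C=cal('wrist')
print(w2px('wrist',[.4934,-.2715,.074],C))
plan([.493,-.272,.056],165.1,1)
E
```

```text
[287.08253349 196.58093033]
[ 0.    -0.    -0.002  0.013  0.014  0.481]
```

>>> step_arm(series="0 0 0 0.012 0.014 0.2 -1;0 0 0 0.012 0.014 0.3 0;0 0 0 0.012 0.014 0.4 0.3;0 0 0 0.012 0.014 0.46 0.5;0 0 0 0.012 0.014 0.48 0.5", grip_force=10)

```text
time: 3.6
position: [0.4902, -0.2695, 0.0519]
orientation: [0.129, 0.992, 0.002, -0.004]
wrist_force: [-0.4, 0.2, -0.0]
opening: 0.0705
grip_force: 0.0
```

>>> step_arm(series="0 0 0 0 0 0 0.5;0 0 0 0 0 0 0.5;0 0 0 0 0 0 0.5")

```text
time: 3.85
position: [0.4954, -0.273, 0.0588]
orientation: [0.128, 0.992, -0.001, 0.002]
wrist_force: [-0.5, -0.4, 1.3]
opening: 0.0507
grip_force: 0.0
```

```bash
python3 - <<'E'
from h import *
C=cal('wrist');save('wrist','w2.png');print(r.read_state()['position'])
E
```

```text
[ 0.49552986 -0.27290188  0.0589539 ]
```

View pics/w2.png

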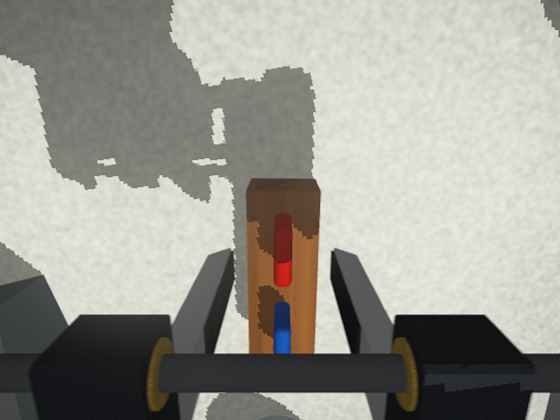

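The bow sits at columns 274–293, centred between the fingers (232 and 332). Next I check the offset along x.

```bash
python3 - <<'E'
from h import *
np.set_printoptions(precision=4,suppress=True)
C=cal('wrist');s=r.read_state();p=np.array(s['position']);Rt=R.from_quat(s['orientation']).as_matrix()
print(p,s['orientation'])
a=cv2.imread('pics/w2.png')[:,:,::-1].astype(int)
m=(a[...,0]>60)&(a[...,1]<.4*a[...,0])&(a[...,2]<.4*a[...,0]);m[330:]=0
for z in (.074,):
  blob('wrist',m,z,C,'red')
v,u=np.nonzero(m);print(u.min(),u.max(),v.min(),v.max())
for x in (-.017,0,.017):
  for z in (.074,.04):
    q=p+Rt@[x,0,0];q[2]=z;print(x,z,w2px('wrist',q,C))
E
```

```text
[ 0.4955 -0.2729  0.059 ] [ 0.1274  0.9919 -0.0012  0.0021]
red 1072 px 282.50932835820896 255.36567164179104 [ 0.4898 -0.2711] rect [ 487.3 -270.3] [ 9.2 40.8] 75.0
274 291 214 286
-0.017 0.074 [281.9187 294.6173]
-0.017 0.04 [281.9839 267.9655]
0 0.074 [281.8979 266.1151]
0 0.04 [281.9675 242.9936]
0.017 0.074 [281.8761 236.1779]
0.017 0.04 [281.9503 216.9487]
```

>>> step_arm(series="0 0 0 0.011 0 0.009 0.5;0 0 0 0.011 0 0.009 0.8;0 0 0 0.011 0 0.009 1;0 0 0 0.011 0 0.009 1;0 0 0 0.011 0 0.009 1", grip_force=10)

```text
time: 4.32
position: [0.4907, -0.2706, 0.054]
orientation: [0.127, 0.992, -0.0, 0.0]
wrist_force: [0.7, 0.0, -0.7]
opening: 0.0136
grip_force: 0.0
```

>>> step_arm(series="0 0 0 0 0 0 1;0 0 0 0 0 0 1;0 0 0 0 0 0 1;0 0 0 0 0 0 1;0 0 0 0 0 0 1")

```text
time: 4.73
position: [0.4907, -0.2706, 0.0539]
orientation: [0.127, 0.992, -0.0, 0.0]
wrist_force: [-1.3, 0.1, 1.9]
opening: 0.0098
grip_force: 10.0
```

>>> step_arm(series="0 0 0 0 0 0 1;0 0 0 0 0 -0.1 1;0 0 0 0 0 -0.25 1;0 0 0 0 0 -0.4 1;0 0 0 0 0 -0.5 1", grip_force=50)

```text
time: 5.15
position: [0.4905, -0.2705, 0.2057]
orientation: [0.127, 0.992, -0.0, 0.0]
wrist_force: [0.9, -0.4, -0.8]
opening: 0.009
grip_force: 50.0
```

```bash
python3 - <<'E'
from h import *
np.set_printoptions(suppress=True)
s=r.read_state();print(s['position'],s['opening'],s['grip_force'])
plan([.551,.204,.19],188.9,3)
E
```

```text
[ 0.49051306 -0.27045899  0.20565491] 0.009045744428330175 49.9858957529068
[-0.     0.    -0.261  0.068  0.527  0.017]
[ 0.     0.    -0.261 -0.005  0.531  0.017]
[ 0.     0.    -0.261 -0.077  0.526  0.017]
```

>>> step_arm(series="0 0 -0.05 0.013 0.1 0 1;0 0 -0.1 0.026 0.2 0.005 1;0 0 -0.16 0.04 0.32 0.01 1;0 0 -0.21 0.055 0.43 0.013 1;0 0 -0.26 0.068 0.527 0.017 1")

```text
time: 5.57
position: [0.5103, -0.1104, 0.1984]
orientation: [0.058, 0.998, 0.0, -0.0]
wrist_force: [1.3, -0.2, -0.0]
opening: 0.0086
grip_force: 50.0
```

>>> step_arm(series="0 0 -0.05 0 0.11 0 1;0 0 -0.1 0 0.22 0.005 1;0 0 -0.16 0 0.33 0.01 1;0 0 -0.21 0 0.44 0.013 1;0 0 -0.26 -0.005 0.531 0.017 1")

```text
time: 5.98
position: [0.5304, 0.0479, 0.1931]
orientation: [-0.01, 1.0, 0.0, -0.0]
wrist_force: [0.2, -0.0, -1.2]
opening: 0.009
grip_force: 50.0
```

>>> step_arm(series="0 0 -0.05 -0.015 0.11 0 1;0 0 -0.1 -0.03 0.22 0.005 1;0 0 -0.16 -0.046 0.33 0.01 1;0 0 -0.21 -0.062 0.44 0.013 1;0 0 -0.26 -0.077 0.526 0.017 1")

```text
time: 6.4
position: [0.5508, 0.2063, 0.1879]
orientation: [-0.078, 0.997, 0.0, -0.0]
wrist_force: [0.8, -0.5, -0.3]
opening: 0.0093
grip_force: 50.0
```

>>> step_arm(series="0 0 0 0 0 0 1;0 0 0 0 0 0 1;0 0 0 0 0 0 1;0 0 0 0 0 0 1")

```text
time: 6.73
position: [0.5511, 0.2026, 0.1882]
orientation: [-0.076, 0.997, -0.0, -0.0]
wrist_force: [0.1, -0.6, -0.5]
opening: 0.0087
grip_force: 50.0
```

```bash
python3 - <<'E'
from h import *
np.set_printoptions(precision=4,suppress=True)
C=cal('wrist');s=r.read_state();a=save('wrist','w3.png')
cv2.imwrite('pics/w3c.png',cv2.resize(a[100:400,80:480,::-1],(800,600),interpolation=cv2.INTER_CUBIC))
p=np.array(s['position']);Rt=R.from_quat(s['orientation']).as_matrix();print(p,Rt)
print('tip px',w2px('wrist',p+Rt@[0,0,.046],C),'tcp',w2px('wrist',p,C))
for t in ['key','key_bow','keyway','pins','cashbox']:
    print(t,[(round(d['conf'],2),np.round(d['centre'],4).tolist()) for d in models.landmark_of('wrist',t)[:2]])
E
```

```text
[0.5511 0.2026 0.1882] [[-0.9884 -0.1519 -0.0005]
 [-0.1519  0.9884 -0.0005]
 [ 0.0006 -0.0004 -1.    ]]
tip px [281.4419 228.9792] tcp [281.411  254.8307]
key [(0.74, [0.5507, 0.2032, 0.1444])]
key_bow [(0.8, [0.551, 0.2006, 0.19])]
keyway [(0.61, [0.5521, 0.2042, 0.0842])]
pins [(0.8, [0.5504, 0.2079, 0.0645])]
cashbox [(0.82, [0.5767, 0.2088, 0.0028])]
```

View pics/w3c.png

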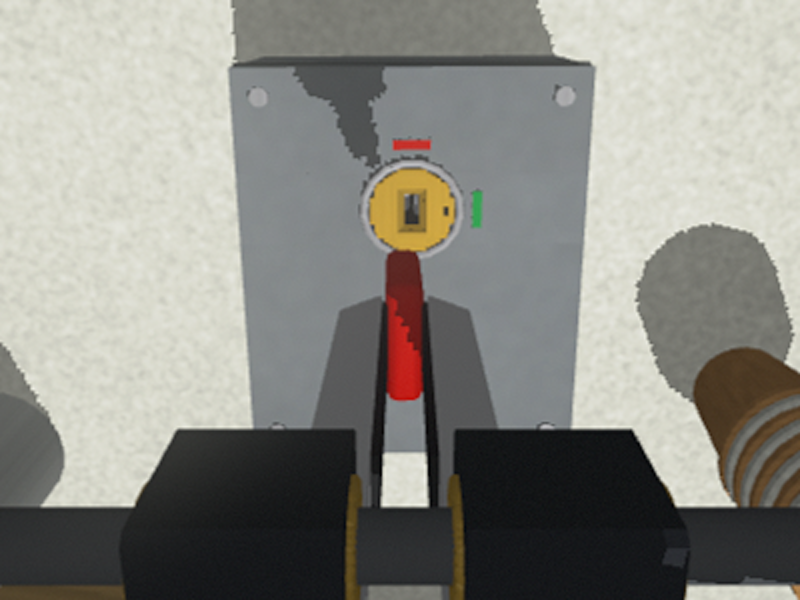

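The lock disc is at full-picture (286,204), with the keyway along the image's vertical. The gripped bow runs over columns 273–291, rows 225–300.

```bash
python3 - <<'E'
from h import *
np.set_printoptions(precision=4,suppress=True)
C=cal('wrist');s=r.read_state();p=np.array(s['position']);Rt=R.from_quat(s['orientation']).as_matrix()
a=cv2.imread('pics/w3.png')[:,:,::-1].astype(int);r_,g,b=a[...,0],a[...,1],a[...,2]
def big(m):
    n,l,st,_=cv2.connectedComponentsWithStats(m.astype(np.uint8));return l==1+st[1:,4].argmax()
y=(r_>120)&(g>90)&(b<.5*g);y[:150]=0;y[228:]=0;y=big(y)
h=cv2.convexHull(np.argwhere(y)[:,::-1].astype(np.float32))[:,0]
P=np.array([px2w('wrist',q,.083,C)[:2] for q in h]).astype(np.float32)*1000
print('disc',cv2.fitEllipse(P))
# keyway dark hole inside the bevel
k=np.zeros_like(y);k[196:212,281:291]=1
k&=(r_<110)|(b>.6*r_)
v,u=np.nonzero(k);print('hole',k.sum(),u.min(),u.max(),v.min(),v.max(),px2w('wrist',[u.mean(),v.mean()],.08,C))
# box lid edges: yaw from lid mask corners
m=models.outline_of('wrist','cashbox')[0]['mask']
for rng,nm in [((150,290),'L'),((150,290),'R')]:
    E=[]
    for v in range(*rng):
        u=np.nonzero(m[v])[0]
        E.append(px2w('wrist',[u.min() if nm=='L' else u.max()+1,v],.08,C)[:2])
    E=np.array(E);f=cv2.fitLine(E.astype(np.float32),cv2.DIST_HUBER,0,1e-4,1e-4).ravel();print(nm,np.degrees(np.arctan2(f[1],f[0]))%180,f[2:])
red=(r_>60)&(g<.4*r_)&(b<.4*r_);red[:215]=0;red=big(red);v,u=np.nonzero(red);print('red',u.min(),u.max(),v.min(),v.max())
for d in ([.017,0,.014],[-.017,0,-.020],[.017,0,-.020]): print(d,w2px('wrist',p+Rt@np.array(d),C))
for vv in (228,250,270,295): u=np.nonzero(red[vv])[0];print(vv,u.min(),u.max())
print('yaw',np.degrees(np.arctan2(Rt[1,0],Rt[0,0])))
E
```

```text
disc ((549.555419921875, 206.37655639648438), (35.9339485168457, 36.24271011352539), 14.798175811767578)
hole 119 282 289 197 211 [0.5496 0.2063 0.08  ]
L 8.764333 [0.5597 0.1323]
R 8.975489 [0.5532 0.2828]
red 273 291 233 299
[0.017, 0, 0.014] [281.3319 219.2647]
[-0.017, 0, -0.02] [281.355  298.9708]
[0.017, 0, -0.02] [281.2898 239.1308]Traceback (most recent call last):
  File "<stdin>", line 25, in <module>
    return umr_minimum(a, axis, None, out, keepdims, initial, where)
ValueError: zero-size array to reduction operation minimum which has no identity
```

```bash
python3 - <<'E'
from h import *
np.set_printoptions(suppress=True)
plan([.548,.2062,.136],188.9,1)
E
```

```text
[-0.     0.    -0.005  0.01   0.012  0.175]
```

>>> step_arm(series="0 0 -0.005 0.01 0.012 0.05 1;0 0 -0.005 0.01 0.012 0.1 1;0 0 -0.005 0.01 0.012 0.14 1;0 0 -0.005 0.01 0.012 0.165 1;0 0 -0.005 0.01 0.012 0.175 1")

```text
time: 7.5
position: [0.5467, 0.2065, 0.1341]
orientation: [-0.078, 0.997, -0.0, -0.001]
wrist_force: [-0.3, 0.2, -0.1]
opening: 0.0089
grip_force: 50.0
```

>>> step_arm(series="0 0 0 0 0 0 1;0 0 0 0 0 0 1;0 0 0 0 0 0 1", grip_force=60)

```text
time: 7.75
position: [0.5485, 0.207, 0.1369]
orientation: [-0.078, 0.997, 0.0, 0.001]
wrist_force: [0.7, -0.4, -0.2]
opening: 0.0092
grip_force: 60.0
```

```bash
python3 - <<'E'
from h import *
np.set_printoptions(precision=4,suppress=True)
C=cal('wrist');s=r.read_state();a=save('wrist','w4.png')
cv2.imwrite('pics/w4c.png',cv2.resize(a[140:340,160:400,::-1],(720,600),interpolation=cv2.INTER_CUBIC))
p=np.array(s['position']);Rt=R.from_quat(s['orientation']).as_matrix();print(p,np.degrees(np.arctan2(Rt[1,0],Rt[0,0])),s['wrist_force'],s['moment'])
print('lock px',w2px('wrist',[.5496,.2064,.083],C),'tip',w2px('wrist',p+Rt@[-.0015,0,.046],C))
print('red tick side ring top',w2px('wrist',np.array([.5496,.2064,.083])+Rt@[.0225,0,0],C),w2px('wrist',np.array([.5496,.2064,.083])+Rt@[0,.0225,0],C),w2px('wrist',np.array([.5496,.2064,.083])-Rt@[0,.0225,0],C))
E
```

```text
[0.5485 0.207  0.1369] -171.03687304604853 [ 0.6861 -0.3537 -0.1741] [ 0.084  -0.1259 -0.0243]
lock px [280.3567 226.5606] tip [281.4061 230.9956]
red tick side ring top [280.3    196.0162] [311.753  226.5345] [248.9564 226.5867]
```

View pics/w4c.png

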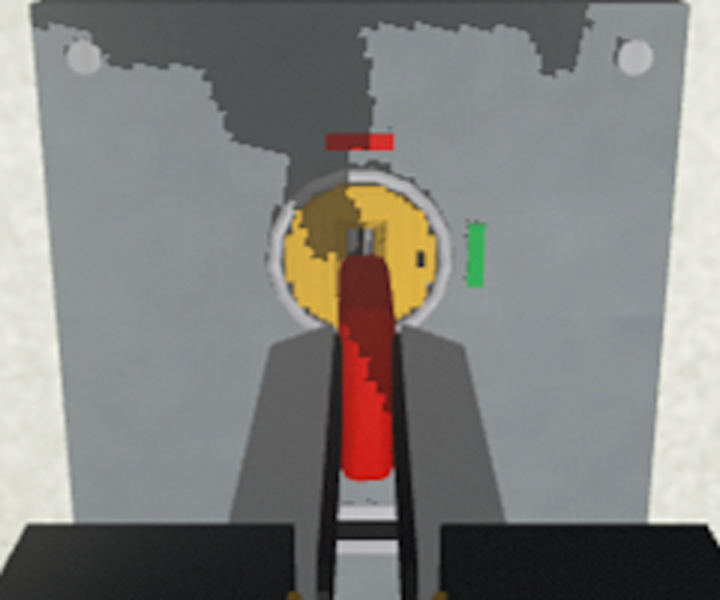

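The disc is centred at full-picture (280,226), the bow front at (281.7,225), and the blade shows over the keyway. Insert to just above the pins.

>>> step_arm(series="0 0 0 0 -0.002 0.012 1;0 0 0 0 -0.002 0.024 1;0 0 0 0 -0.002 0.036 1;0 0 0 0 -0.002 0.048 1;0 0 0 0 -0.002 0.06 1")

```text
time: 8.22
position: [0.5475, 0.2062, 0.1174]
orientation: [-0.078, 0.997, -0.0, -0.0]
wrist_force: [0.0, -0.8, 0.1]
opening: 0.0089
grip_force: 60.0
```

>>> step_arm(series="0 0 0 0 0 0 1;0 0 0 0 0 0 1;0 0 0 0 0 0 1")

```text
time: 8.47
position: [0.5476, 0.2063, 0.1178]
orientation: [-0.078, 0.997, -0.0, -0.0]
wrist_force: [-0.2, 1.1, -0.1]
opening: 0.009
grip_force: 60.0
```

```bash
python3 - <<'E'
from h import *
np.set_printoptions(precision=4,suppress=True)
s=r.read_state();print(s['position'],s['wrist_force'],s['moment'],s['opening'])
E
```

```text
[0.5476 0.2063 0.1178] [-0.2407  1.0536 -0.1158] [ 0.0452 -0.0284  0.014 ] 0.009021848844406988
```

>>> step_arm(series="0 0 0.1 0 0 0.007 1;0 0 -0.1 0 0 0.014 1;0 0 0.1 0 0 0.02 1;0 0 -0.1 0 0 0.027 1;0 0 0 0 0 0.033 1")

```text
time: 8.88
position: [0.548, 0.2062, 0.1088]
orientation: [-0.08, 0.997, -0.0, 0.0]
wrist_force: [-0.3, -1.8, 0.8]
opening: 0.009
grip_force: 60.0
```

>>> step_arm(series="0 0 0.1 0 0 0.007 1;0 0 -0.1 0 0 0.014 1;0 0 0.1 0 0 0.02 1;0 0 -0.1 0 0 0.027 1;0 0 0 0 0 0.033 1")

```text
time: 9.3
position: [0.548, 0.2064, 0.0991]
orientation: [-0.08, 0.997, 0.0, 0.0]
wrist_force: [-1.4, 0.1, 2.8]
opening: 0.0085
grip_force: 60.0
```

>>> step_arm(series="0 0 0.1 0 0 0.003 1;0 0 -0.1 0 0 0.006 1;0 0 0.1 0 0 0.009 1;0 0 -0.1 0 0 0.012 1;0 0 0 0 0 0.012 1")

```text
time: 9.72
position: [0.5481, 0.2063, 0.0968]
orientation: [-0.08, 0.997, -0.0, 0.0]
wrist_force: [-3.6, -0.8, 8.3]
opening: 0.0087
grip_force: 60.0
```

>>> step_arm(series="0 0 0 0 0 0 1;0 0 0 0 0 0 1")

```text
time: 9.88
position: [0.5482, 0.2063, 0.0968]
orientation: [-0.078, 0.997, -0.0, 0.0]
wrist_force: [-4.1, -0.2, 8.0]
opening: 0.0091
grip_force: 60.0
```

>>> step_arm(series="0 0 0.1 0 0 0.005 1;0 0 -0.1 0 0 0.007 1;0 0 0.1 0 0 0.007 1;0 0 -0.1 0 0 0.007 1;0 0 0 0 0 0.007 1")

```text
time: 10.3
position: [0.5484, 0.2065, 0.0967]
orientation: [-0.08, 0.997, -0.0, 0.001]
wrist_force: [-6.2, -1.5, 17.5]
opening: 0.0086
grip_force: 60.1
```

```bash
python3 - <<'E'
from h import *
np.set_printoptions(precision=4,suppress=True)
s=r.read_state();print(s['position'],s['orientation'],s['wrist_force'],s['moment'],s['joint_positions'])
C=cal('wrist');a=save('wrist','w5.png')
cv2.imwrite('pics/w5c.png',cv2.resize(a[140:340,160:400,::-1],(720,600),interpolation=cv2.INTER_CUBIC))
E
```

```text
[0.5484 0.2065 0.0967] [-0.0797  0.9968 -0.      0.0007] [-6.2175 -1.5123 17.519 ] [-0.2825  1.312   0.0249] [ 0.2126  0.319   1.6042 -0.0002  1.2171 -1.5177]
```

View pics/w5c.png

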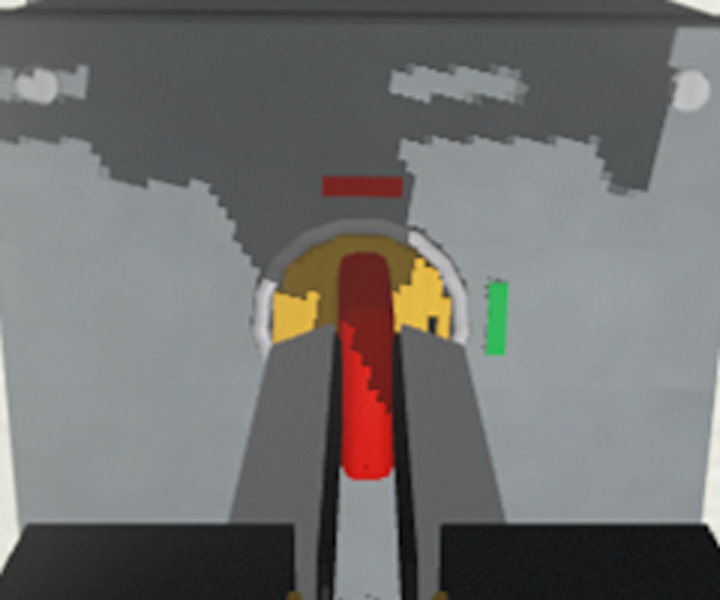

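Home: it stopped hard at TCP z 0.0967 as predicted, with 17 N, and the bow is unchanged in the fingers (crop rows 255–480). Now turn clockwise.

>>> step_arm(series="0 0 0.18 0 0 -0.002 1;0 0 0.36 0 0 -0.002 1;0 0 0.54 0 0 -0.002 1;0 0 0.72 0 0 -0.002 1;0 0 0.9 0 0 -0.002 1")

```text
time: 10.77
position: [0.5488, 0.2073, 0.0967]
orientation: [0.159, 0.987, 0.001, 0.001]
wrist_force: [-4.9, 1.1, 12.0]
opening: 0.0087
grip_force: 60.1
```

>>> step_arm(series="0 0 0.18 0 0 0 1;0 0 0.36 0 0 0 1;0 0 0.54 0 0 0 1;0 0 0.72 0 0 0 1;0 0 0.9 0 0 0 1")

```text
time: 11.18
position: [0.5497, 0.2079, 0.0967]
orientation: [0.385, 0.923, 0.002, 0.002]
wrist_force: [-3.0, 1.6, 10.0]
opening: 0.0085
grip_force: 60.1
```

>>> step_arm(series="0 0 0.18 0 0 0 1;0 0 0.36 0 0 0 1;0 0 0.54 0 0 0 1;0 0 0.72 0 0 0 1;0 0 0.9 0 0 0 1")

```text
time: 11.6
position: [0.5505, 0.208, 0.0967]
orientation: [0.59, 0.808, 0.003, 0.002]
wrist_force: [-1.8, 1.6, 10.0]
opening: 0.009
grip_force: 60.1
```

```bash
python3 - <<'E'
from h import *
np.set_printoptions(precision=4,suppress=True)
s=r.read_state();print(s['position'],s['orientation'],s['wrist_force'],s['moment'],s['joint_positions'])
Rt=R.from_quat(s['orientation']).as_matrix();print(np.degrees(np.arctan2(Rt[1,0],Rt[0,0])), Rt.T@s['wrist_force'])
E
```

```text
[0.5505 0.208  0.0967] [0.5897 0.8076 0.0032 0.0016] [-1.7554  1.571  10.0146] [0.5118 0.0837 0.1008] [ 0.2132  0.3198  1.6029  0.002   1.2119 -0.0969]
107.72811958440064 [  2.0427  -1.1225 -10.0205]
```

>>> step_arm(series="0 0 0.15 0 0 0 1;0 0 0.3 0 0 0 1;0 0 0.45 0 0 0 1;0 0 0.6 0 0 0 1;0 0 0.7 0 0 0 1")

```text
time: 12.02
position: [0.5509, 0.2079, 0.0967]
orientation: [0.727, 0.687, 0.004, 0.001]
wrist_force: [-1.4, 2.9, 8.6]
opening: 0.0086
grip_force: 60.1
```

>>> step_arm(series="0 0 0 0 0 0 1;0 0 0 0 0 0 1")

```text
time: 12.18
position: [0.5509, 0.208, 0.0967]
orientation: [0.725, 0.688, 0.004, 0.001]
wrist_force: [-0.4, 1.9, 8.0]
opening: 0.0088
grip_force: 60.1
```

```bash
python3 - <<'E'
from h import *
np.set_printoptions(precision=4,suppress=True)
s=r.read_state();print(s['position'],s['orientation'],s['wrist_force'],s['moment'])
Rt=R.from_quat(s['orientation']).as_matrix();print(np.degrees(np.arctan2(Rt[1,0],Rt[0,0])))
a=save('wrist','w6.png')
cv2.imwrite('pics/w6c.png',cv2.resize(a[140:340,160:400,::-1],(720,600),interpolation=cv2.INTER_CUBIC))
E
```

```text
[0.5509 0.208  0.0967] [0.7254 0.6883 0.0037 0.0013] [-0.3608  1.8689  8.0071] [ 0.409  -0.0327  0.16  ]
86.99452012622554
```

View pics/w6c.png

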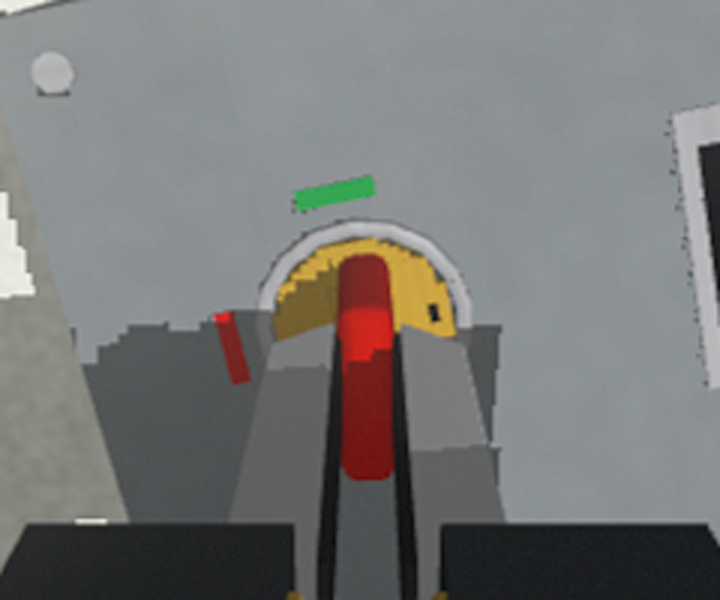

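The mark on the disc at (433,312) trails the key by about 10°, and the moment is 0.16 N m. A little more turn will confirm the stop.

>>> step_arm(series="0 0 0.06 0 0 0 1;0 0 0.13 0 0 0 1;0 0 0.13 0 0 0 1;0 0 0.13 0 0 0 1;0 0 0.13 0 0 0 1")

```text
time: 12.65
position: [0.5509, 0.208, 0.0968]
orientation: [0.748, 0.663, 0.004, 0.001]
wrist_force: [-0.8, 2.5, 8.9]
opening: 0.0086
grip_force: 60.5
```

```bash
python3 - <<'E'
from h import *
np.set_printoptions(precision=4,suppress=True)
s=r.read_state();print(s['position'],s['wrist_force'],s['moment'],s['opening'])
Rt=R.from_quat(s['orientation']).as_matrix();print(np.degrees(np.arctan2(Rt[1,0],Rt[0,0])))
C=cal('wrist')
def mark(f):
    a=cv2.imread('pics/'+f).max(2).astype(int)[235:255,299:309]<50;v,u=np.nonzero(a);return 299+u.mean(),235+v.mean()
save('wrist','w7.png');L=np.array([.5496,.2064])
for f in ('w6.png','w7.png'):
    m=mark(f);d=px2w('wrist',m,.083,C)[:2]-L;print(m,np.hypot(*d),np.degrees(np.arctan2(d[1],d[0])))
E
```

```text
[0.5509 0.208  0.0968] [-0.8134  2.5114  8.9478] [ 0.4395 -0.0397  0.2928] 0.008632903774600869
83.13518643817757
(np.float64(304.22222222222223), np.float64(244.11111111111111)) 0.014154216296297392 3.120561176878688
(np.float64(304.22222222222223), np.float64(243.11111111111111)) 0.014270888724882061 5.696065625782492
```

The moment rose from 0.16 to 0.29 N m while the disc stayed still at about 90°, so it is on its stop. Hand in.

```bash
python3 -c "
from h import *
print(r.sign_off())"
```

```text
the job is handed in; nothing more can be done
None
```

The red key is fully home in the lock, turned a quarter turn clockwise to its stop, and still gripped and held turned; the job is handed in.

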